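# Lift the candle carrier out of the curing case and hold it level

## Robot

A 6-joint arm with a two-finger parallel gripper is mounted at the origin on the work surface. World frame = base frame: x ahead of the robot, y to its left, z up, the work surface at z = 0. Lengths are in m, angles in degrees, forces in N, time in s.
With the tool pointing down it reaches from about 0.275 to 0.725 m from the base axis. Payload 15.9 kg.
Tool frame: the origin (TCP) lies midway between the tips of the shut fingers; the grasp point (between the pads) lies 19 mm behind it; z points along the fingers, y is the line along which they close (so a half turn about z gives the same grasp; the last joint's range is limited). The gripper opens to 85 mm and grips with 20 to 120 N. Pads are 22 mm wide; open, the fingers measure 114 mm over their backs; the gripper's body (76 mm by 85 mm) begins 54 mm behind the grasp point. The pads swing forward as they close: fully open they stand 13 mm farther back than shut.
Start: joints at [-63.999, 12.198, -1.971, 75.831, 0, 90], TCP at [0.219, -0.449, 0.231] pointing down, gripper open.
Joint ranges: [-170.91, 170.91], [-42.67, 98.43], [-65.05, 77.54], [-120.47, 116.71], [-90, 82.35], [-180, 180]. Speed limits (degrees/s): [108.29, 108.29, 136.94, 147.25, 180, 180].

## Interface

Orientations are given as [roll, pitch, yaw] about the fixed x, y, z axes, in that order (R = Rz(yaw) Ry(pitch) Rx(roll)).
In Python, from station import get_state, snapshot, camera_model, job_done gives the robot as it stands.
- The arm moves only by the tool send_rows, never from a script. Its argument "deltas" is a list of rows, each an object of numbers: "claw": the gripper's target within -1 to 1 (shut at 1, half-way at 0, fully open at -1); "dx", "dy", "dz": the shift along the tool's x, y, z in m; "turn": the turn about the tool's z in rad. A call has 1 to 20 rows; each row shifts and turns the commanded pose from where the row before left it, along the tool's axes as they then stand; what a row does not reach is not made up. A row lasts 1/8 s, in which the tool goes at most 62.5 mm and 10.7 degrees, less where a joint would pass 70% of its speed; a pose out of reach is approached as far as the arm can. A call is refused whole if a number of a shift passes 0.0625 or a number of a turn 0.188, either way. A call with a gripper value outside its range is refused whole. The fingers move at their own pace and stop on an object; "squeeze" is the grip in N (left out, the last holds). Time passes only in rows, so rows that do not move let the fingers close. It gives the time, the measured TCP pose, the force, the opening and the grip force at its end, in the units of the state.
- get_state(): the state, without advancing time (a new reading comes with each control period).
- snapshot(name): name is "side" or "top" or "wrist"; returns the picture (384x512x3 uint8, red, green, blue); there is no depth.
- camera_model(name): a dict with "intrinsics" (3x3 intrinsics, pixels), "R" (3x3) and "t" (3): a world point X has camera coordinates R X + t; the wrist camera has in their place "hand_eye" (4x4, takes a point from camera to tool coordinates, whose origin is the TCP and whose axes are the flange's). Camera axes: x right, y down, z forward; pixel columns grow to the right and rows downward; lengths in m; the calibration is good to about 2 mm. The wrist camera is an equidistant fisheye: a pixel r from the principal point sees the ray r / f radians off the axis. A picture is of the moment at which its call begins: read the wrist's pose just before it. camera_model takes no time and is no camera call.
- job_done(): hands the job in; it is judged then, once.
The state is a dict: "time_s": time; "joint_pos": joint angles; "joint_velocities": joint speeds; "joint_efforts": joint torques, N m; "tool_pos": TCP position; "tcp_rot": TCP orientation; "ft_force": force on the tool from outside, world axes, zero at the start; "torque": the same for the moment, N m; "grip_width": finger opening in m; "grip_force": force on a finger pad.
Only numpy, scipy, OpenCV 4.12 (cv2) and the standard library are available. Lean on these libraries where they do the work, as an engineer would, in place of code of your own. Each camera call takes 0.05 s, during which the arm holds its last target. There are 200 camera calls.

## Task

Pull the clear hood of the curing case all the way down towards you, then take the wooden candle carrier by its handle bar and lift it straight and level out of the open case, with both candles standing in it. Finish while still holding it in the air, steady and level, with the carrier's underside clearly higher than the walls of the case; leave the hood down and do not disturb the other things on the bench.

Things in the scene. Friction and masses are not known exactly. Their poses are not given: they have to be found in the camera images.
- case: White curing case fixed to the bench, 143 mm deep (x), 254 mm wide (y); side walls 152 mm and rear wall 85 mm high, 12 mm thick; open top, no front wall: the hood is its front and top. Origin on the bench, middle of the front edge; x points from front to rear, away from the robot, y left, z up. Inside: floor 12 mm above the bench, x 0 to 131 mm, y -115 to 115 mm.
- hood_hinge (a point): Middle of the hood's horizontal hinge line, on the front edge of the case, 12 mm above the bench. Fixed to the case, with the same axes; the hinge runs along its y.
- hood_handle (a point): Middle of the hood's handle: a round red bar 12 mm thick, 120 mm long, along y between two posts, its axis 40 mm above the hood's top panel. With the hood shut it lies 55 mm behind (+x) and 187 mm above the hinge; it turns with the hood. Its axes are the hood's: those of the case when shut.
- hood (a joint): Angle of the L-shaped clear hood, 5 mm thick: front panel 142 mm high, 250 mm wide, top panel reaching 131 mm back. 0 = shut, may start up to 0.2 ajar; grows as it swings down towards the robot about its bottom edge; 1.3 rad = stop, fully down, front panel leaning out, top panel standing up in front. Stays where left; 2 to 5 N at the handle.
- carrier_bar (a point): Middle of the wooden carrier's handle bar, where to grip: a square bar 14 mm wide (x) and 14 mm high along y, 150 mm clear between two uprights. 90 mm above the carrier's underside. z up. With its candles the carrier weighs 0.35 to 0.55 kg, about balanced under this point; it stands on the case floor, near mid-depth, bar about parallel to the case's y.
- carrier: The carrier, a wooden tray 62 mm deep (x), 150 mm wide (y) and 18 mm high with an arch handle, 97 mm high in all, 162 mm over its uprights. Origin in the middle of its underside, z up.
- candle_a_center (a point): Centre of the cream candle in a glass jar, 48 mm across and 46 mm high, standing loose in one of the carrier's two compartments (37 mm left or right of its middle). z is its upright axis. Its top is 33 mm below the bottom edge of the handle bar.
- candle_b_center (a point): Centre of the mauve candle in the same kind of jar, in the other compartment.
- scale: Bystander: black kitchen scale, fixed, 200 x 170 mm, 26 mm high. Origin under its centre.
- jug: Bystander: white plastic jug 124 mm across, 130 mm high, standing on the scale. Origin in the middle of its underside.
- oil_a: Bystander: aluminium bottle, 60 mm across, 170 mm high. Origin under its centre.
- oil_b: Bystander: aluminium bottle, 52 mm across, 140 mm high. Origin under its centre.
- oil_c: Bystander: amber bottle with white cap, 44 mm across, 110 mm high. Origin under its centre.
- stirrer: Bystander: spatula 240 mm long lying on the bench along its x.
- tin: Bystander: steel candle tin with a brass lid, 74 mm across, 42 mm high. Origin under its centre.

How it is judged (in metres and radians):
On the way, in this order (a step that is already met when the one before it is completed fails the run):
1. the hood is pulled down (past 1.15 rad) while the carrier still stands in the case (value of joint hood above 1.15 rad and height (world z) of carrier_bar below 0.125 m), for 0.2 s.
2. the carrier is lifted in the fingers, level, above the walls of the case, with both candles in it (height (world z) of carrier_bar above 0.25 m and angle between carrier_bar's own z axis and vertical below 0.12 rad and value of joint hood above 1.1 rad and contact force between the fingers and carrier above 1 N and contact force between carrier and case below 0.1 N and distance between each of candle_a_center, candle_b_center and carrier_bar below 0.1 m and z of each of candle_a_center, candle_b_center in the frame of carrier_bar below -0.045 m and angle between each of candle_a_center, candle_b_center's own z axis and vertical below 0.2 rad), for 0.3 s.
At the end, for the whole second after the job is handed in: Held in the fingers, bar over 250 mm above the bench, tilt under 0.12 rad, still (30 mm/s, 0.2 rad/s), touching neither case nor bystanders; both candles in it within 0.2 rad of upright; hood down (over 1.1 rad) (all of step 2 and linear speed of carrier below 0.03 m/s and angular speed of carrier below 0.2 rad/s and contact force between carrier and jug below 0.1 N and contact force between carrier and oil_a below 0.1 N and contact force between carrier and oil_b below 0.1 N and contact force between carrier and oil_c below 0.1 N and contact force between carrier and stirrer below 0.1 N and contact force between carrier and tin below 0.1 N and contact force between carrier and scale below 0.1 N); the arm keeps its last pose, push and grip.
It fails at once if the carrier is tipped by more than 0.35 rad (angle between carrier_bar's own z axis and vertical above 0.35 rad).
It fails at once if a candle tips over or falls out (angle between candle_a_center's own z axis and vertical above 0.4 rad or distance between candle_a_center and carrier_bar above 0.12 m).
It fails at once if a candle tips over or falls out (angle between candle_b_center's own z axis and vertical above 0.4 rad or distance between candle_b_center and carrier_bar above 0.12 m).
It fails at once if another thing on the bench is moved by more than 30 mm (distance of any of jug, oil_a, oil_b, oil_c, stirrer, tin from where it was at the start of the episode above 0.03 m).
It also fails if it takes over 56 s, if anything falls off the work surface, if the arm or the gripper's body presses on something with over 40 N, if the wrist force passes 120 N, or if a joint passes its speed limit or range.

## Working session

There is one attempt and no reset: what is moved stays moved. The work goes in short steps, Python scripts to look and compute and a tool call to move; the robot and the scene stay as the last step left them, time stands still between calls to the robot, and variables do not carry over. Pictures are saved under pics/ and viewed, at most 10 in all, crops included, and the job is handed in when it is done.

Besides the shell and the picture viewer there is one more tool, called after "Call:" in YAML: its name, and indented under it one key for each argument. send_rows: Moves the arm, as the interface text tells. Its arguments: {"type":"object","properties":{"deltas":{"type":"array","items":{"type":"object","properties":{"claw":{"type":"number"},"dx":{"type":"number"},"dy":{"type":"number"},"dz":{"type":"number"},"turn":{"type":"number"}}}},"squeeze":{"type":"number"}},"required":["deltas"]}

```bash
mkdir -p pics; python3 - <<'E'
from station import *
import cv2,numpy as np
s=get_state();print(s)
for n in("side","top"):
    cv2.imwrite(f"pics/{n}0.png",snapshot(n)[:,:,::-1]);m=camera_model(n);print(n,m)
print(camera_model("wrist"))
E
```

```text
{'time_s': 0.0, 'joint_pos': array([-6.39998109e+01,  1.22252197e+01, -2.00820229e+00,  7.58305432e+01,
       -4.88043332e-04,  9.00009506e+01]), 'joint_velocities': array([ 0.07149201,  0.04533477,  0.02428509, -0.00652426,  0.17415652,
       -0.07203795]), 'joint_efforts': array([ 7.89375117e-04, -6.86155272e+01,  4.87125778e+01,  1.72133016e-02,
       -1.04080202e-04,  1.43442122e-05]), 'tool_pos': array([ 0.21903831, -0.44909746,  0.23081279]), 'tcp_rot': array([-1.79936035e+02,  4.89104300e-04,  2.59992391e+01]), 'ft_force': array([ 0.45070886,  0.0462201 , -0.52164653]), 'torque': array([-0.00358046, -0.05372518, -0.0321218 ]), 'grip_force': 0.0, 'grip_width': 0.08547269218915342}
side {'intrinsics': array([[478.57763999,   0.        , 253.23804493],
       [  0.        , 478.57763999, 189.28590752],
       [  0.        ,   0.        ,   1.        ]]), 'R': array([[ 0.20923022,  0.97786326,  0.00248201],
       [ 0.92539689, -0.19718264, -0.32366587],
       [-0.31601156,  0.07001753, -0.94616819]]), 't': array([-0.08839048, -0.39677989,  2.06051375])}
top {'intrinsics': arr
[... 191 characters left out ...]
-0.00341838],
       [-0.99027504,  0.01202964, -0.13860239],
       [ 0.13863327,  0.00176786, -0.99034221]]), 't': array([-4.91789210e-04,  4.90776016e-01,  1.37871745e+00])}
{'intrinsics': array([[297.31863964,   0.        , 252.21695053],
       [  0.        , 297.31863964, 190.79826439],
       [  0.        ,   0.        ,   1.        ]]), 'hand_eye': array([[-1.12315820e-03, -9.53255631e-01, -3.02162938e-01,
         7.76168242e-02],
       [ 9.99999143e-01, -8.67612806e-04, -9.79936360e-04,
         1.52270071e-04],
       [ 6.71969418e-04, -3.02163780e-01,  9.53255789e-01,
        -1.42670085e-01],
       [ 0.00000000e+00,  0.00000000e+00,  0.00000000e+00,
         1.00000000e+00]])}
```

View pics/side0.png

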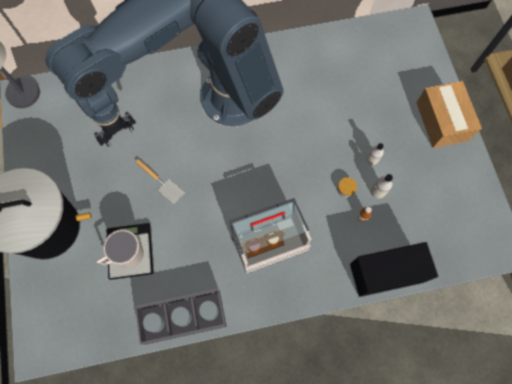

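View pics/top0.png

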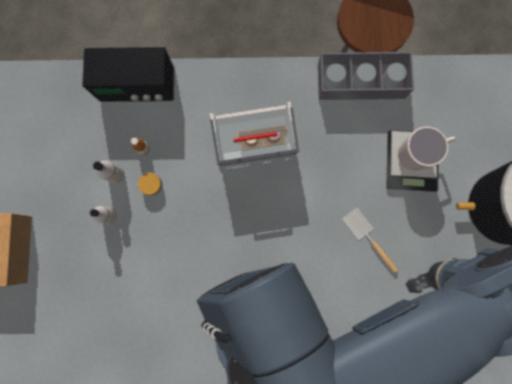

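The side view shows the red hood handle at about (268,220), with the case around (272,237). In the top view the handle is at about (256,136), with the case corners near (213,113), (291,102), (298,155) and (220,165). The carrier is visible through the clear hood. Next I triangulate the handle.

```bash
cat > h.py <<'E'
from station import *
import cv2,numpy as np
def red(img):
    h=cv2.cvtColor(img,cv2.COLOR_RGB2HSV);m=(((h[...,0]<6)|(h[...,0]>174))&(h[...,1]>170)&(h[...,2]>90)).astype(np.uint8)
    n,l,s,c=cv2.connectedComponentsWithStats(m);k=1+np.argmax(s[1:,4]);p=np.argwhere(l==k)[:,::-1].astype(float)
    q=p-p.mean(0);u=np.linalg.svd(q,full_matrices=0)[2][0];t=q@u
    return p.mean(0),p.mean(0)+u*t.min(),p.mean(0)+u*t.max(),s[k,4]
def P(n):
    m=camera_model(n);return m["intrinsics"]@np.c_[m["R"],m["t"]]
def ray(n,p):
    m=camera_model(n);C=-m["R"].T@m["t"];d=m["R"].T@np.linalg.inv(m["intrinsics"])@[*p,1];return C,d
def onz(n,p,z):
    C,d=ray(n,p);return C+d*(z-C[2])/d[2]
def tri(a,b):
    X=cv2.triangulatePoints(P("side"),P("top"),np.array(a,float).reshape(2,1),np.array(b,float).reshape(2,1))[:,0];return X[:3]/X[3]
def handle():
    S=red(snapshot("side"));T=red(snapshot("top"))
    if abs(S[1][0]-S[0][0])>0 and S[1][0]>S[2][0]:S=(S[0],S[2],S[1],S[3])
    if T[1][0]<T[2][0]:T=(T[0],T[2],T[1],T[3])
    return [tri(S[i],T[i]).round(4) for i in range(3)],S[3],T[3]
E
python3 - <<'E'
from h import *
H,a,b=handle();print(H,a,b)
d=H[2]-H[1];print("yaw",np.degrees(np.arctan2(-d[0],d[1])),np.linalg.norm(d))
for p,z in(((213,113),.152),((291,102),.152),((298,155),.152),((220,165),.152)):print(onz("top",p,z).round(3))
for n,c in(("side",(205,185,330,285)),("top",(195,85,315,185))):
    im=snapshot(n)[c[1]:c[3],c[0]:c[2],::-1];cv2.imwrite(f"pics/{n}c.png",cv2.resize(im,None,fx=6,fy=6,interpolation=cv2.INTER_CUBIC))
E
```

```text
[array([0.6154, 0.006 , 0.2152]), array([ 0.6238, -0.052 ,  0.215 ]), array([0.6067, 0.0658, 0.2146])] 58 99
yaw 8.259437979878808 0.11903533088961445
[0.708 0.137 0.152]
[ 0.74  -0.105  0.152]
[ 0.573 -0.122  0.152]
[0.545 0.115 0.152]
```

View pics/sidec.png

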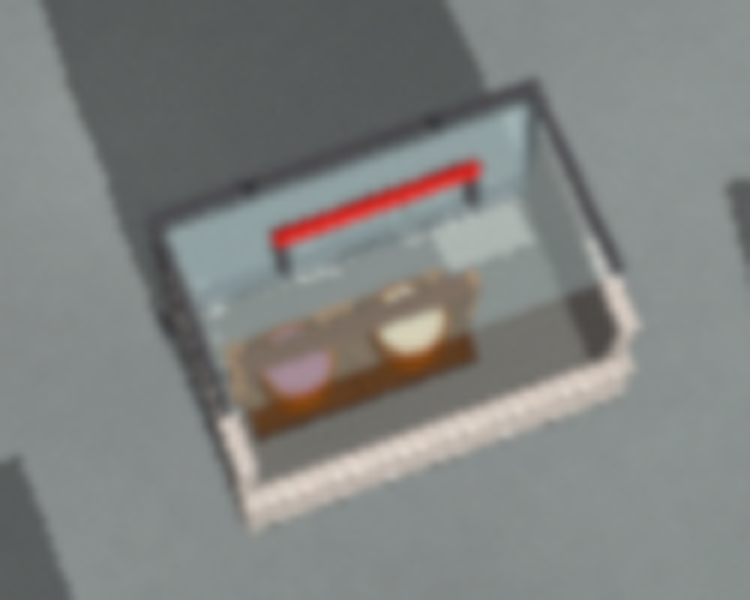

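View pics/topc.png

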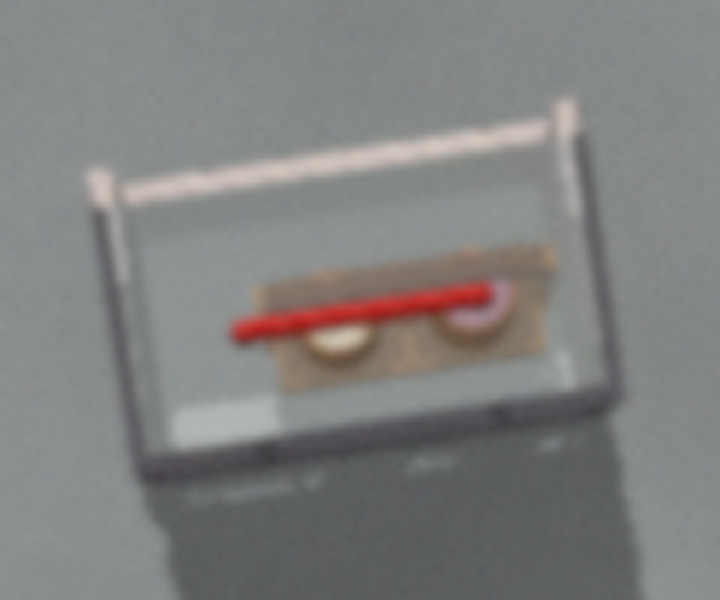

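The crops show the case with its rear corners at about (210,114) and (291,102) in the top view, and the hood slightly ajar. The cream candle is on the left side, the mauve one on the right, and the carrier sits off-centre towards the right. Next I move above the handle and look from close by.

Call:
send_rows:
  deltas:
    - {"dz": -0.05,"claw": -1}
    - {"dx": 0.0505,"dy": -0.0214,"dz": -0.01}
    - {"dx": 0.0505,"dy": -0.0214,"dz": -0.01}
    - {"dx": 0.0505,"dy": -0.0214}
    - {"dx": 0.0505,"dy": -0.0214}
    - {"dx": 0.0505,"dy": -0.0214}
    - {"dx": 0.0505,"dy": -0.0214}
    - {"dx": 0.0505,"dy": -0.0214}
    - {"dx": 0.0505,"dy": -0.0214}
    - {"dx": 0.0505,"dy": -0.0214}
    - {"dx": 0.0505,"dy": -0.0214}
    - {"dx": 0.0505,"dy": -0.0214}
    - {"turn": -0.18}
    - {"turn": -0.18}
    - {"turn": -0.18}
    - {"turn": -0.18}
    - {"turn": -0.18}
    - {"turn": -0.18}
    - {"turn": -0.18}
    - {}

```text
invalid input
```

```bash
cat >> h.py <<'E'
from scipy.spatial.transform import Rotation as Ro
def wray(s,p):
    m=camera_model("wrist");K=m["intrinsics"];E=m["hand_eye"];u=np.array([(p[0]-K[0,2])/K[0,0],(p[1]-K[1,2])/K[1,1]]);r=np.hypot(*u)
    d=np.r_[np.sinc(r/np.pi)*u,np.cos(r)];R=Ro.from_euler("xyz",s["tcp_rot"],degrees=True).as_matrix()
    return R@E[:3,3]+s["tool_pos"],R@E[:3,:3]@d
def wonz(s,p,z):
    C,d=wray(s,p);return C+d*(z-C[2])/d[2]
def rows(s,D):
    R=Ro.from_euler("xyz",s["tcp_rot"],degrees=True).as_matrix();return R.T@np.array(D)
E
python3 - <<'E'
from h import *
s=get_state();print(s["time_s"],s["tool_pos"],s["tcp_rot"],s["grip_width"],s["joint_pos"])
im=snapshot("wrist");cv2.imwrite("pics/w1.png",cv2.resize(im[:,:,::-1],(800,600)))
r=red(im);print(r)
for z in(.2,.207):print(z,[wonz(s,p,z).round(4) for p in r[:3]])
E
```

```text
0.3 [ 0.21914691 -0.44929473  0.231155  ] [-1.79981373e+02  7.84316305e-04  2.60000626e+01] 0.08546718564828791 [-6.39983489e+01  1.22058804e+01 -1.98315587e+00  7.58295903e+01
 -7.83799859e-04  9.00015887e+01]Traceback (most recent call last):
  File "<stdin>", line 4, in <module>
  File "h.py", line 5, in red
    n,l,s,c=cv2.connectedComponentsWithStats(m);k=1+np.argmax(s[1:,4]);p=np.argwhere(l==k)[:,::-1].astype(float)
                                                    ~~~~~~~~~^^^^^^^^^
    return _wrapfunc(a, 'argmax', axis=axis, out=out, **kwds)
    return bound(*args, **kwds)
ValueError: attempt to get argmax of an empty sequence
```

View pics/w1.png

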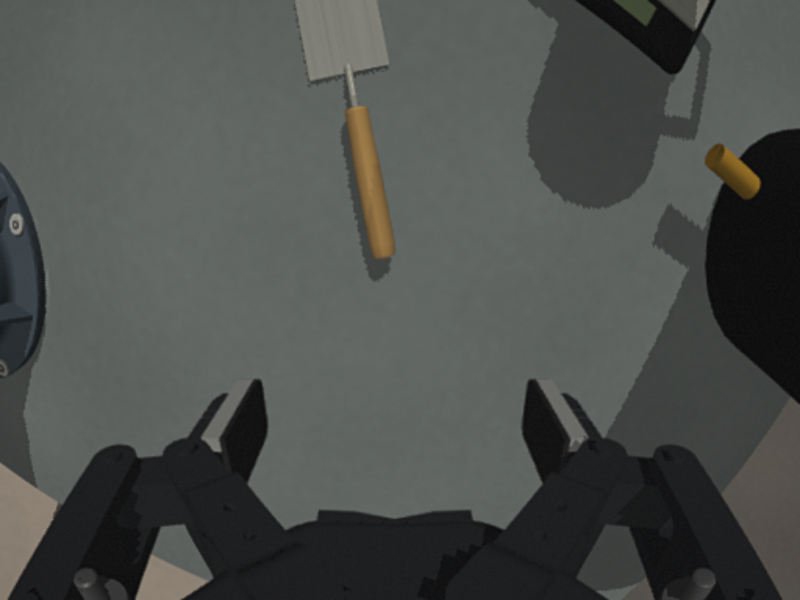

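The move was refused, so the arm hasn't moved and the picture only shows the spatula and open fingers at the start pose. I'll resend with complete rows.

Call:
send_rows:
  deltas:
    - {"dx": 0,"dy": 0,"dz": -0.05,"turn": 0,"claw": -1}
    - {"dx": 0.0505,"dy": -0.0214,"dz": -0.01,"turn": 0,"claw": -1}
    - {"dx": 0.0505,"dy": -0.0214,"dz": -0.01,"turn": 0,"claw": -1}
    - {"dx": 0.0505,"dy": -0.0214,"dz": 0,"turn": 0,"claw": -1}
    - {"dx": 0.0505,"dy": -0.0214,"dz": 0,"turn": 0,"claw": -1}
    - {"dx": 0.0505,"dy": -0.0214,"dz": 0,"turn": 0,"claw": -1}
    - {"dx": 0.0505,"dy": -0.0214,"dz": 0,"turn": 0,"claw": -1}
    - {"dx": 0.0505,"dy": -0.0214,"dz": 0,"turn": 0,"claw": -1}
    - {"dx": 0.0505,"dy": -0.0214,"dz": 0,"turn": 0,"claw": -1}
    - {"dx": 0.0505,"dy": -0.0214,"dz": 0,"turn": 0,"claw": -1}
    - {"dx": 0.0505,"dy": -0.0214,"dz": 0,"turn": 0,"claw": -1}
    - {"dx": 0.0505,"dy": -0.0214,"dz": 0,"turn": 0,"claw": -1}
    - {"dx": 0,"dy": 0,"dz": 0,"turn": -0.18,"claw": -1}
    - {"dx": 0,"dy": 0,"dz": 0,"turn": -0.18,"claw": -1}
    - {"dx": 0,"dy": 0,"dz": 0,"turn": -0.18,"claw": -1}
    - {"dx": 0,"dy": 0,"dz": 0,"turn": -0.18,"claw": -1}
    - {"dx": 0,"dy": 0,"dz": 0,"turn": -0.18,"claw": -1}
    - {"dx": 0,"dy": 0,"dz": 0,"turn": -0.18,"claw": -1}
    - {"dx": 0,"dy": 0,"dz": 0,"turn": -0.18,"claw": -1}
    - {"dx": 0,"dy": 0,"dz": 0,"turn": 0,"claw": -1}

```text
time_s: 2.85
tool_pos: [0.6153, 0.0057, 0.3012]
tcp_rot: [-180.0, -0.0, 98.1]
ft_force: [0.2, 0.3, 0.6]
grip_width: 0.0854
grip_force: 0.0
```

```bash
python3 - <<'E'
from h import *
s=get_state();print(s["time_s"],s["tool_pos"],s["tcp_rot"],s["grip_width"],s["joint_pos"])
im=snapshot("wrist");cv2.imwrite("pics/w2.png",cv2.resize(im[:,:,::-1],(800,600)))
r=red(im);print(r)
for z in(.2,.207):print(z,[wonz(s,p,z).round(4) for p in r[:3]])
E
```

```text
2.85 [0.61527473 0.00568098 0.30120999] [-1.79991494e+02 -9.88287656e-04  9.81346768e+01] 0.08544552766965624 [ 5.29085700e-01  2.76375658e+01  3.00028672e+01  9.23738636e+01
 -1.46243912e-04  8.23944088e+01]
(array([253.9253406 , 184.63378747]), array([254.07525812, 112.99597206]), array([253.7697012 , 259.00579619]), np.int32(1835))
0.2 [array([0.6161, 0.0115, 0.2   ]), array([0.6077, 0.0716, 0.2   ]), array([ 0.6264, -0.0609,  0.2   ])]
0.207 [array([0.6158, 0.0135, 0.207 ]), array([0.6076, 0.0719, 0.207 ]), array([ 0.6258, -0.0568,  0.207 ])]
```

Call:
send_rows:
  deltas:
    - {"dx": 0,"dy": 0,"dz": 0.04,"turn": 0,"claw": -0.3}
    - {"dx": 0,"dy": 0,"dz": 0.04,"turn": 0,"claw": -0.3}
    - {"dx": 0,"dy": 0,"dz": 0.03,"turn": 0,"claw": -0.3}
    - {"dx": 0,"dy": 0,"dz": 0.005,"turn": 0,"claw": -0.3}
    - {"dx": 0,"dy": 0,"dz": 0,"turn": 0,"claw": 0.3}
    - {"dx": 0,"dy": 0,"dz": 0,"turn": 0,"claw": 1}
    - {"dx": 0,"dy": 0,"dz": 0,"turn": 0,"claw": 1}
    - {"dx": 0,"dy": 0,"dz": 0,"turn": 0,"claw": 1}
    - {"dx": 0,"dy": 0,"dz": 0,"turn": 0,"claw": 1}
    - {"dx": 0,"dy": 0,"dz": 0,"turn": 0,"claw": 1}
  squeeze: 25

```text
time_s: 4.15
tool_pos: [0.616, 0.0057, 0.1877]
tcp_rot: [179.9, 0.0, 98.2]
ft_force: [-0.8, -0.4, 4.7]
grip_width: 0.0111
grip_force: 24.3
```

```bash
python3 - <<'E'
from h import *
s=get_state();print(s["tool_pos"],s["tcp_rot"],s["grip_width"],s["ft_force"])
cv2.imwrite("pics/s3.png",cv2.resize(snapshot("side")[170:300,190:340,::-1],None,fx=4,fy=4))
E
```

```text
[0.61598992 0.00573309 0.18767354] [1.79870226e+02 1.62743493e-02 9.81696099e+01] 0.011130732695773821 [-0.8493683  -0.41260065  4.68906612]
```

View pics/s3.png

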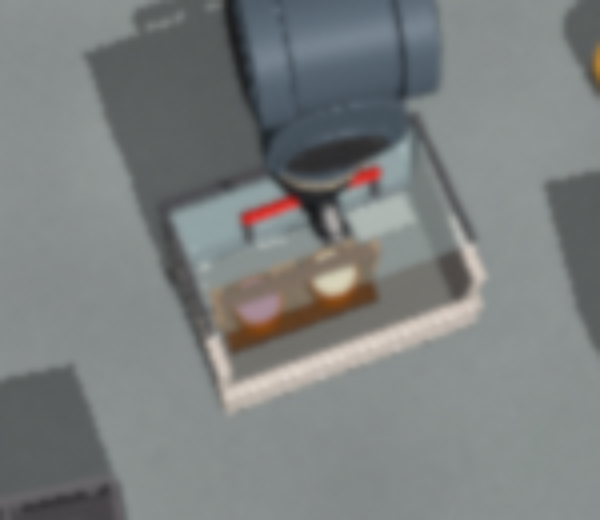

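The fingers are holding the red bar: the opening is 11 mm, and the picture shows the gripper on the bar at about (310,200) in the crop. Next I start the pull along the arc.

Call:
send_rows:
  deltas:
    - {"dx": 0,"dy": -0.012,"dz": -0.001,"turn": 0,"claw": 1}
    - {"dx": 0,"dy": -0.012,"dz": -0.001,"turn": 0,"claw": 1}
    - {"dx": 0,"dy": -0.013,"dz": -0.001,"turn": 0,"claw": 1}
    - {"dx": 0,"dy": -0.013,"dz": 0.001,"turn": 0,"claw": 1}
    - {"dx": 0,"dy": -0.013,"dz": 0.0014,"turn": 0,"claw": 1}
    - {"dx": 0,"dy": -0.013,"dz": 0.002,"turn": 0,"claw": 1}

```text
time_s: 4.95
tool_pos: [0.5387, -0.0053, 0.1829]
tcp_rot: [-179.8, -0.0, 98.2]
ft_force: [13.8, -0.9, -37.8]
grip_width: 0.0109
grip_force: 24.1
```

Call:
send_rows:
  deltas:
    - {"dx": 0,"dy": 0,"dz": 0.003,"turn": 0,"claw": 1}
    - {"dx": 0,"dy": 0,"dz": 0.002,"turn": 0,"claw": 1}
    - {"dx": 0,"dy": 0,"dz": 0,"turn": 0,"claw": 1}

```text
time_s: 5.32
tool_pos: [0.5398, -0.0052, 0.1824]
tcp_rot: [179.9, 0.0, 98.2]
ft_force: [-12.8, -0.6, 31.6]
grip_width: 0.0106
grip_force: 30.7
```

```bash
python3 - <<'E'
from h import *
s=get_state();print(s["tool_pos"],s["ft_force"],s["torque"]);print(handle())
print([onz("top",p,.152).round(4) for p in((210,113.7),(291.2,101.7))],[onz("side",p,.152).round(4) for p in((205+635/6,185+325/6),(205+225/6,185+415/6))])
E
```

```text
[ 0.53982028 -0.00522524  0.18235351] [-12.81404877  -0.58872516  31.57249802] [-0.07442674  2.71022983  0.00679894]Traceback (most recent call last):
  File "<stdin>", line 2, in <module>
  File "h.py", line 17, in handle
    S=red(snapshot("side"));T=red(snapshot("top"))
                              ~~~^^^^^^^^^^^^^^^^^
  File "h.py", line 5, in red
    n,l,s,c=cv2.connectedComponentsWithStats(m);k=1+np.argmax(s[1:,4]);p=np.argwhere(l==k)[:,::-1].astype(float)
                                                    ~~~~~~~~~^^^^^^^^^
    return _wrapfunc(a, 'argmax', axis=axis, out=out, **kwds)
    return bound(*args, **kwds)
ValueError: attempt to get argmax of an empty sequence
```

Call:
send_rows:
  deltas:
    - {"dx": 0,"dy": 0,"dz": -0.0022,"turn": 0,"claw": 1}
    - {"dx": 0,"dy": -0.0142,"dz": 0.0045,"turn": 0,"claw": 1}
    - {"dx": 0,"dy": -0.0135,"dz": 0.0053,"turn": 0,"claw": 1}
    - {"dx": 0,"dy": -0.0117,"dz": 0.0057,"turn": 0,"claw": 1}
    - {"dx": 0,"dy": -0.0113,"dz": 0.0064,"turn": 0,"claw": 1}
    - {"dx": 0,"dy": -0.0109,"dz": 0.007,"turn": 0,"claw": 1}
    - {"dx": 0,"dy": 0,"dz": 0,"turn": 0,"claw": 1}
  squeeze: 20

```text
time_s: 6.3
tool_pos: [0.4786, -0.014, 0.1526]
tcp_rot: [-180.0, 0.0, 98.2]
ft_force: [4.8, -1.0, -12.5]
grip_width: 0.0105
grip_force: 25.5
```

Call:
send_rows:
  deltas:
    - {"dx": 0,"dy": -0.0102,"dz": 0.0085,"turn": 0,"claw": 1}
    - {"dx": 0,"dy": -0.0098,"dz": 0.0088,"turn": 0,"claw": 1}
    - {"dx": 0,"dy": -0.0094,"dz": 0.0092,"turn": 0,"claw": 1}
    - {"dx": 0,"dy": 0,"dz": 0,"turn": 0,"claw": 1}

```text
time_s: 6.8
tool_pos: [0.4501, -0.0181, 0.1264]
tcp_rot: [180.0, 0.0, 98.2]
ft_force: [7.4, 0.5, -10.6]
grip_width: 0.0109
grip_force: 24.9
```

Call:
send_rows:
  deltas:
    - {"dx": 0,"dy": -0.0083,"dz": 0.0105,"turn": 0,"claw": 1}
    - {"dx": 0,"dy": -0.008,"dz": 0.0106,"turn": 0,"claw": 1}
    - {"dx": 0,"dy": -0.0065,"dz": 0.0095,"turn": 0,"claw": 1}
    - {"dx": 0,"dy": 0,"dz": 0,"turn": 0,"claw": 1}

```text
time_s: 7.3
tool_pos: [0.433, -0.0211, 0.0987]
tcp_rot: [179.3, 0.1, 98.2]
ft_force: [27.0, 4.4, 6.9]
grip_width: 0.0108
grip_force: 29.2
```

Call:
send_rows:
  deltas:
    - {"dx": 0,"dy": 0,"dz": 0,"turn": 0,"claw": 0.3}
    - {"dx": 0,"dy": 0,"dz": 0,"turn": 0,"claw": 0.3}
    - {"dx": 0,"dy": 0,"dz": 0,"turn": 0,"claw": 0.3}
    - {"dx": 0,"dy": 0,"dz": -0.01,"turn": 0,"claw": 0.3}
    - {"dx": 0,"dy": 0,"dz": -0.02,"turn": 0,"claw": 0.3}
    - {"dx": 0,"dy": 0,"dz": -0.04,"turn": 0,"claw": 0.3}
    - {"dx": 0,"dy": 0,"dz": -0.05,"turn": 0,"claw": 0.3}
    - {"dx": 0,"dy": 0,"dz": -0.05,"turn": 0,"claw": 0.3}
    - {"dx": 0,"dy": 0,"dz": -0.03,"turn": 0,"claw": -1}
    - {"dx": 0,"dy": 0.05,"dz": 0,"turn": 0,"claw": -1}
    - {"dx": 0,"dy": 0.05,"dz": 0,"turn": 0,"claw": -1}
    - {"dx": 0,"dy": 0.05,"dz": 0,"turn": 0,"claw": -1}
    - {"dx": -0.02,"dy": 0.045,"dz": 0,"turn": 0,"claw": -1}
    - {"dx": 0,"dy": 0,"dz": 0,"turn": 0,"claw": -1}

```text
time_s: 9.05
tool_pos: [0.6252, -0.0139, 0.2938]
tcp_rot: [-179.8, -0.0, 98.2]
ft_force: [-0.1, -0.8, -0.2]
grip_width: 0.0853
grip_force: 0.0
```

```bash
python3 - <<'E'
from h import *
s=get_state();print(s["tool_pos"],s["tcp_rot"],s["grip_width"],s["ft_force"])
w=snapshot("wrist")[:,:,::-1];t=snapshot("side")[150:300,180:340,::-1]
cv2.imwrite("pics/w4.png",cv2.resize(w,(800,600)));cv2.imwrite("pics/s4.png",cv2.resize(t,None,fx=4,fy=4))
E
```

```text
[ 0.62523001 -0.01394099  0.29381596] [-1.79834238e+02 -1.70537561e-02  9.81630704e+01] 0.08526771948232724 [-0.13346349 -0.75024525 -0.19005028]
```

View pics/w4.png

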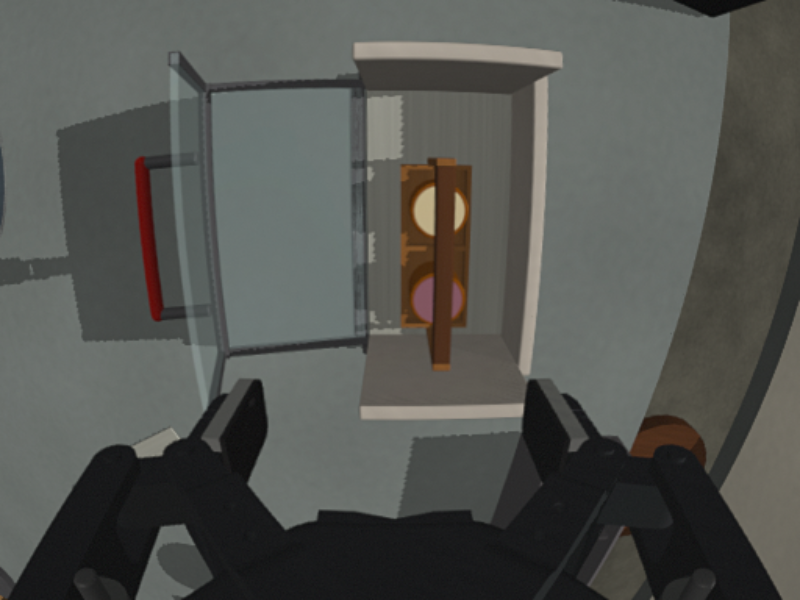

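View pics/s4.png

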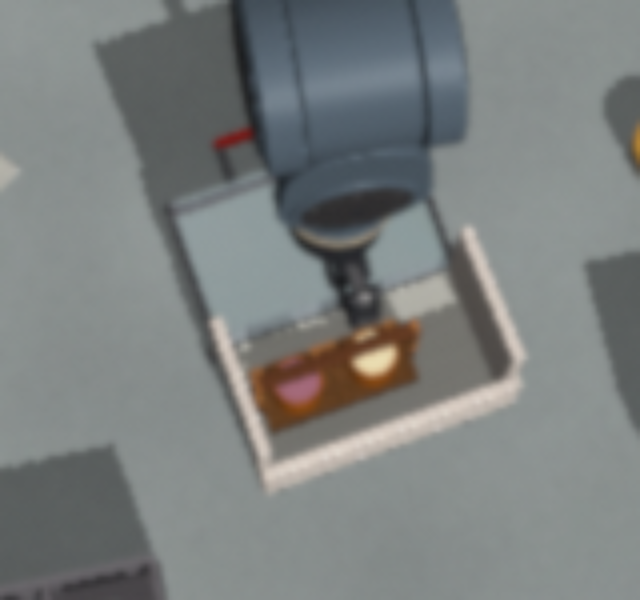

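The wrist view shows the hood fully down, with its red bar at about x=145. The carrier bar runs from (445,162) to (441,368), with the cream candle at (438,210) and the mauve at (437,298). The side view agrees.

```bash
python3 - <<'E'
from h import *
s=get_state()
a,b=[wonz(s,np.array(p)*.64,.109) for p in((445,162),(441,368))]
d=a-b;m=(a+b)/2;print(a,b,np.linalg.norm(d),"yaw",np.degrees(np.arctan2(-d[0],d[1])),m)
yaw=np.arctan2(-d[0],d[1])
print("rows",rows(s,[m[0]-s["tool_pos"][0],m[1]-s["tool_pos"][1],.102-.019-s["tool_pos"][2]]))
for p in((355,45),(560,55),(360,418),(523,416)):print(wonz(s,np.array(p)*.64,.152).round(3))
E
```

```text
[0.6480402  0.06424783 0.109     ] [ 0.67165912 -0.09203639  0.109     ] 0.15805888021407985 yaw 8.593962447611247 [ 0.65984966 -0.01389428  0.109     ]
rows [-0.00577441  0.036537    0.21286286]
[0.579 0.129 0.152]
[0.706 0.147 0.152]
[ 0.613 -0.12   0.152]
[ 0.732 -0.104  0.152]
```

Call:
send_rows:
  deltas:
    - {"dx": -0.005,"dy": 0.036,"dz": 0,"turn": -0.007,"claw": -0.2}
    - {"dx": 0,"dy": 0,"dz": 0,"turn": 0,"claw": -0.2}
    - {"dx": 0,"dy": 0,"dz": 0.05,"turn": 0,"claw": -0.2}
    - {"dx": 0,"dy": 0,"dz": 0.05,"turn": 0,"claw": -0.2}
    - {"dx": 0,"dy": 0,"dz": 0.04,"turn": 0,"claw": -0.2}
    - {"dx": 0,"dy": 0,"dz": 0.03,"turn": 0,"claw": -0.2}
    - {"dx": 0,"dy": 0,"dz": 0.025,"turn": 0,"claw": -0.2}
    - {"dx": 0,"dy": 0,"dz": 0.015,"turn": 0,"claw": -0.2}
    - {"dx": 0,"dy": 0,"dz": 0,"turn": 0,"claw": -0.2}

```text
time_s: 10.28
tool_pos: [0.6587, -0.0131, 0.0864]
tcp_rot: [-180.0, -0.0, 98.6]
ft_force: [-0.3, -0.3, 0.7]
grip_width: 0.0513
grip_force: 0.0
```

```bash
python3 - <<'E'
from h import *
cv2.imwrite("pics/w5.png",cv2.resize(snapshot("wrist")[:,:,::-1],(800,600)))
E
```

```text
(no output)
```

View pics/w5.png

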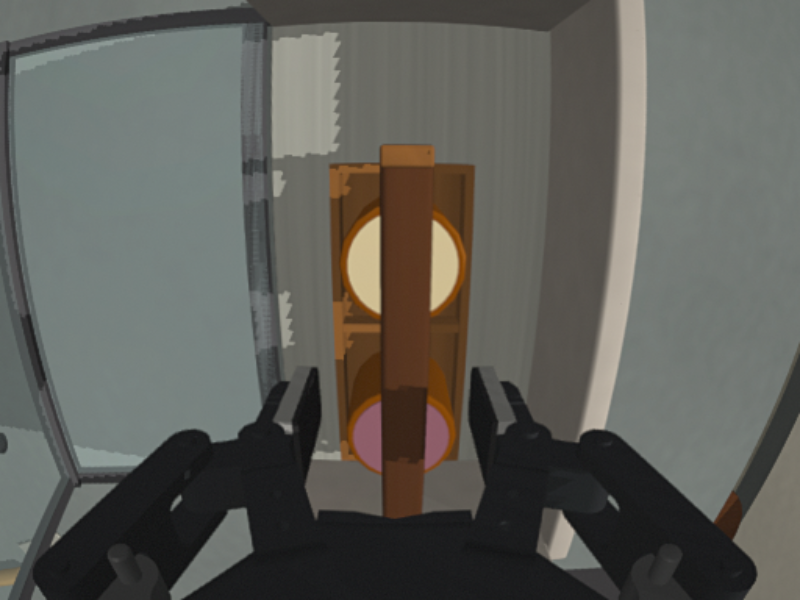

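The fingers straddle the bar, whose centre is at about x=405 against a finger mid of about 395, so I shift 2.5 mm to the rear and then close.

Call:
send_rows:
  deltas:
    - {"dx": 0,"dy": 0.0025,"dz": 0.002,"turn": 0,"claw": -0.2}
    - {"dx": 0,"dy": 0,"dz": 0,"turn": 0,"claw": 0.2}
    - {"dx": 0,"dy": 0,"dz": 0,"turn": 0,"claw": 0.5}
    - {"dx": 0,"dy": 0,"dz": 0,"turn": 0,"claw": 0.65}
    - {"dx": 0,"dy": 0,"dz": 0,"turn": 0,"claw": 0.8}
    - {"dx": 0,"dy": 0,"dz": 0,"turn": 0,"claw": 1}
    - {"dx": 0,"dy": 0,"dz": 0,"turn": 0,"claw": 1}
    - {"dx": 0,"dy": 0,"dz": 0,"turn": 0,"claw": 1}
    - {"dx": 0,"dy": 0,"dz": 0,"turn": 0,"claw": 1}
  squeeze: 60

```text
time_s: 11.45
tool_pos: [0.662, -0.0128, 0.0843]
tcp_rot: [180.0, 0.0, 98.6]
ft_force: [-3.7, -0.5, 5.2]
grip_width: 0.0129
grip_force: 59.8
```

Call:
send_rows:
  deltas:
    - {"dx": 0,"dy": 0,"dz": -0.003,"turn": 0,"claw": 1}
    - {"dx": 0,"dy": 0,"dz": -0.006,"turn": 0,"claw": 1}
    - {"dx": 0,"dy": 0,"dz": -0.01,"turn": 0,"claw": 1}
    - {"dx": 0,"dy": 0,"dz": -0.013,"turn": 0,"claw": 1}
    - {"dx": 0,"dy": 0,"dz": -0.015,"turn": 0,"claw": 1}
    - {"dx": 0,"dy": 0,"dz": -0.015,"turn": 0,"claw": 1}
    - {"dx": 0,"dy": 0,"dz": -0.015,"turn": 0,"claw": 1}
    - {"dx": 0,"dy": 0,"dz": -0.015,"turn": 0,"claw": 1}
    - {"dx": 0,"dy": 0,"dz": -0.015,"turn": 0,"claw": 1}
    - {"dx": 0,"dy": 0,"dz": -0.015,"turn": 0,"claw": 1}
    - {"dx": 0,"dy": 0,"dz": -0.015,"turn": 0,"claw": 1}
    - {"dx": 0,"dy": 0,"dz": -0.015,"turn": 0,"claw": 1}
    - {"dx": 0,"dy": 0,"dz": -0.015,"turn": 0,"claw": 1}
    - {"dx": 0,"dy": 0,"dz": -0.013,"turn": 0,"claw": 1}
    - {"dx": 0,"dy": 0,"dz": -0.01,"turn": 0,"claw": 1}
    - {"dx": 0,"dy": 0,"dz": -0.006,"turn": 0,"claw": 1}
    - {"dx": 0,"dy": 0,"dz": -0.003,"turn": 0,"claw": 1}
    - {"dx": 0,"dy": 0,"dz": 0,"turn": 0,"claw": 1}
    - {"dx": 0,"dy": 0,"dz": 0,"turn": 0,"claw": 1}
    - {"dx": 0,"dy": 0,"dz": 0,"turn": 0,"claw": 1}

```text
time_s: 13.95
tool_pos: [0.662, -0.0128, 0.2828]
tcp_rot: [-180.0, -0.0, 98.6]
ft_force: [-0.2, -0.3, -3.8]
grip_width: 0.0132
grip_force: 58.5
```

```bash
python3 - <<'E'
from h import *
s=get_state();print(s["time_s"],s["tool_pos"],s["torque"],s["ft_force"],s["grip_force"])
w=cv2.resize(snapshot("wrist"),(400,300));t=cv2.resize(snapshot("side")[150:300,180:380],(400,300))
cv2.imwrite("pics/f6.png",np.hstack([w,t])[:,:,::-1])
E
```

```text
13.95 [ 0.66197861 -0.01279154  0.28284777] [-0.00885663 -0.00706948 -0.03713013] [-0.17288964 -0.29633807 -3.77885487] 58.53386163711548
```

View pics/f6.png

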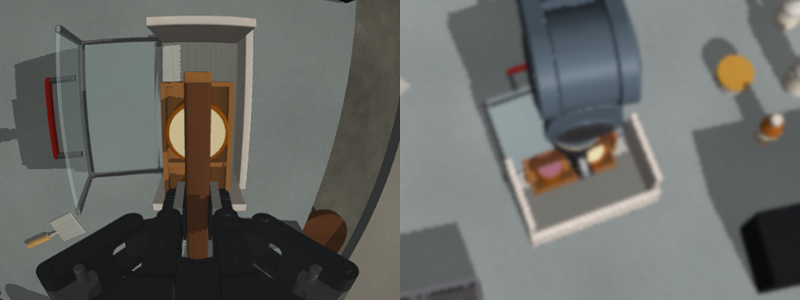

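The carrier hangs level in the fingers above the case with both candles in it. In the side half of the picture the mauve candle is at about (550,172) and the cream one at about (600,153). The hood is still down, the load is 3.8 N, and the moments are negligible. I'm handing the job in.

```bash
python3 -c "
from station import *
print(job_done())"
```

```text
the job is handed in; nothing more can be done
None
```

I pulled the hood fully down, lifted the carrier level out of the case with both candles in it, and handed the job in while holding it steady at a bar height of about 0.30 m; the system returned no verdict.

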